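# Prop open the plate chest

## Task

Open the white plate chest and leave it propped: take its hinged prop rod by the crosswise handle bar, raise the lid with it, and find by feel where the rod's foot drops from the flat catch plate on the chest's side fully into the holding hole; then let go, so that the lid stays open resting on the rod. Press the foot only lightly (under 20 N) on the plate, never let the lid fall, and leave the other things on the bench where they are.

Things in the scene. Friction and masses are not known exactly. Their poses are not given: they have to be found in the camera images.
- chest: White chest holding culture dishes, fixed to the bench, 240 x 220 mm, rim 140 mm high. Origin: centre of the underside; x points to the hinge side (away from the robot at yaw 0), y to its left, z up. 'Chest (x, y, z)' below means mm in this frame.
- lid (a joint): Angle of the white lid (236 x 224 x 12 mm, 0.35 to 0.7 kg) about its hinge: 0 shut, grows to 1.4 rad open. It falls shut unless held; nothing else holds it. Propped, it stands at about 0.78 rad.
- lid_hinge (a point): Point of the lid's hinge line in the plane of the rod, at chest (115, -128, 150); the line runs along the chest's y.
- rod: Steel prop rod, 8 mm thick, hinged on the right (-y) edge of the lid, swinging in the chest's x-z plane at chest y = -128. Origin: its pivot; it runs along its own -z. Slight pivot friction keeps it as left, at the start slanting down and forward. Lid and rod form a two-link chain: pushing the handle bar up raises the lid.
- rod_foot (a point): Rounded lower end of the rod, 8 mm in diameter, 150 mm from the pivot.
- rod_pivot (a point): The rod's pivot on the lid, 165 mm from the hinge line; at chest (-50, -128, 150) with the lid shut.
- rod_grip (a point): Grip point on the axis of the handle bar: a round steel bar 10 mm thick that leaves the rod 120 mm from its pivot (30 mm before the foot) and runs 100 mm outward along the chest's -y. This point is 70 mm out from the rod, where a gripper pointing down, closing along the chest's x, passes beside the lid. The bar turns in fingers (30 N grip).
- rail: Dark guide bar on the chest's right side; same origin and axes as the chest. It carries the aluminium catch plate: 28 mm wide about chest y = -128, top level at z = 130, with one holding hole 13 mm long (x), 14 mm wide, floor at z = 118. Foot and plate may meet with at most 20 N, which does not shift the plate. The plate spans from 25 mm in front of the hole to 65 mm behind it.
- plate_rear (a point): Point on the plate's top at chest (35, -128, 130), always flat plate behind the hole. The plate was clamped by hand: the hole's centre lies 15 to 55 mm in front of this point (toward chest -x) and is NOT measured; find it by feel or eye. Foot height: z = 130 on the plate, 118 in the hole; sliding 25 mm past the hole it drops off the plate's front end.
- vial: Small vial with cap, 21 mm across, 47 mm tall, loose before the chest; bystander. Origin: centre of its underside.
- dish: Open clear dish, 60 mm across, 13 mm high, loose before the chest; bystander. Origin: centre of its underside.
- timer: Small lab timer, 33 x 52 x 47 mm, loose; bystander. Origin: centre of its underside.
- marker: Marker pen, 134 mm long, 12 mm thick, loose; bystander. Origin: centre of its underside.

How it is judged (in metres and radians):
On the way:
1. the lid is raised with the rod's foot above the catch plate (value of joint lid above 0.5 rad and z of rod_foot in the frame of chest above 0.131 m), for 0.1 s.
At the end, for the whole second after the job is handed in: The lid stands open (over 0.55 rad) and at rest, borne by the rod, whose foot is in the holding hole, at least 6 mm below the plate's top; the rod is released (value of joint lid above 0.55 rad and z of rod_foot in the frame of chest between 0.11 and 0.124 m and x of rod_foot in the frame of chest between -0.03 and 0.03 m and contact force between rod and rail above 0.3 N and velocity of joint lid between -0.05 and 0.05 rad/s and contact force between the fingers and rod below 0.1 N); the robot touches nothing.
It fails at once if the foot and the catch plate are pressed together with more than 20 N (contact force between rod and rail above 20 N).
It fails at once if the lid falls (closes faster than 1.2 rad/s) (velocity of joint lid below -1.2 rad/s).
It fails at once if a bystander is pushed away (over 25 mm) (distance of any of vial, dish, timer, marker from where it was at the start of the episode above 0.025 m).
It also fails if it takes over 72 s, if anything falls off the work surface, if the arm or the gripper's body presses on something with over 40 N, if the wrist force passes 120 N, or if a joint passes its speed limit or range.

## Robot

A 6-joint arm with a two-finger parallel gripper is mounted at the origin on a cart in front of the work surface, level with it; the furniture and walls round the work are solid. World frame = base frame: x ahead of the robot, y to its left, z up, the work surface at z = 0. Lengths are in mm, angles in rad, forces in N, time in s.
With the tool pointing down it reaches from about 275 to 975 mm from the base axis. Payload 8.4 kg.
Tool frame: the origin (TCP) lies at the very end of the fingers, on their centre line; the grasp point (between the pads) lies 19 mm behind it; x points along the fingers, z is the direction in which the jaws open and shut, and the axes are right-handed (so a half turn about x gives the same grasp; the last joint's range is limited). The gripper opens to 92 mm and grips with 3 to 60 N. Pads are 20 mm wide; open, the fingers measure 128 mm over their backs; the gripper's body (75 mm by 189 mm) begins 69 mm behind the grasp point.
Start: joints at [1.294, 0.353, 1.633, -0, 1.155, -0.002], TCP at [169.595, 601.552, 214.583] pointing down, gripper open.
Joint ranges: [-2.63, 2.63], [-0.92, 2.1], [0.06, 2.66], [-1.3, 4.44], [0, 2.69], [-3.02, 3.02]. Speed limits (rad/s): [2.22, 2.22, 2.79, 3.14, 3.14, 3.14].

## Interface

Orientations are given as a 3x3 rotation matrix whose columns are the frame's x, y, z axes.
In Python, from bench import status, eyes, order gives the robot as it stands.
- The arm moves only by the shell command python3 -m crank 'ROWS' [OPENING] [FORCE]. ROWS is JSON, a list of rows, each an object with "delta_pos": the shift along the world's x, y, z in m, a list of three; "rotation": the turn, a rotation vector about the world's x, y, z in rad, a list of three. A call has 1 to 8 rows; each row shifts and turns the commanded pose from where the row before left it; what a row does not reach is not made up. A row lasts 1/10 s, in which the tool goes at most 50 mm and 8.59 degrees, less where a joint would pass 70% of its speed; a pose out of reach is approached as far as the arm can. A call with a gripper value outside its range is refused whole. OPENING is the opening, from -1 (shut) to 1 (fully open), set as the call begins (- or left out, the last holds). The fingers move at their own pace and stop on an object; FORCE is the grip in N (left out, the last holds). Time passes only in rows, so rows that do not move let the fingers close. It gives the time, the measured TCP pose, the force and the opening at its end, in the units of the state.
- status.read_state(): the state, without advancing time (a new reading comes with each control period).
- eyes.get_image(name): name is "scene" or "top" or "wrist"; returns a dict with "frame" (384x512x3 uint8, blue, green, red), "vertical_fov" (degrees; the focal length in pixels is half the picture's height over the tangent of half this angle, whatever the lens; pixels are square), "cx", "cy" (the principal point, pixels), "k1" (the pictures are not rectified: a ray, as slopes to the right and down, at radius r is drawn at 1 + k1 r^2 times it, then the intrinsics apply), "cam_to_world" (4x4, takes a point from camera to world coordinates); the wrist camera has in their place "tool_from_camera" (4x4, takes a point from camera to tool coordinates, whose origin is the TCP and whose axes are the tool frame's). Camera axes: x right, y down, z forward; pixel columns grow to the right and rows downward; lengths in mm; the calibration is good to about 2 mm. A picture is of the moment at which its call begins: read the wrist's pose just before it. There is no depth.
- order.close_job(): hands the job in, once; it reports no verdict.
The state is a dict: "time_s": time; "joint_positions": joint angles; "dq": joint speeds; "effort": joint torques, N m; "eef_pos": TCP position; "tcp_rot": TCP orientation; "force": force on the tool from outside, world axes, zero at the start; "moment": the same for the moment, N m; "opening": finger opening in mm.
Only numpy, scipy, OpenCV 4.12 (cv2) and the standard library are available. Lean on these libraries where they do the work, as an engineer would, in place of code of your own. Each camera call takes 0.05 s, during which the arm holds its last target. There are 200 camera calls.

## Working session

There is one attempt and no reset: what is moved stays moved. The work goes in short steps, Python scripts to look and compute and a shell command to move; the robot and the scene stay as the last step left them, time stands still between calls to the robot, and variables do not carry over. Pictures are saved under pics/ and viewed, about 8 in all and at most 12, crops included, and the job is handed in when it is done.

```bash
mkdir -p pics; ls; python3 - <<'E'
from bench import status, eyes
import cv2, numpy as np
print(status.read_state())
for n in("scene","top"):
    d=eyes.get_image(n); cv2.imwrite(f"pics/{n}0.png",d["frame"])
    print({k:(v if k!="frame" else 0) for k,v in d.items()})
E
```

```text
pics
{'time_s': 0.0, 'joint_positions': array([ 1.29360740e+00,  3.53608228e-01,  1.63411353e+00,  3.49142308e-06,
        1.15521621e+00, -2.38883418e-03]), 'dq': array([-0.00037707, -0.0003481 , -0.00245892,  0.00095424,  0.00146657,
        0.00079836]), 'effort': array([-4.15599556e-03, -5.93851125e+01, -3.34198523e+01,  6.93204557e-02,
        2.36442522e-02, -1.04888693e-04]), 'eef_pos': array([169.45483979, 601.08116344, 213.89745007]), 'tcp_rot': array([[-3.71221395e-04, -9.62479078e-01,  2.71355645e-01],
       [-1.29308695e-03,  2.71355899e-01,  9.62478210e-01],
       [-9.99999095e-01,  6.40606109e-06, -1.34530225e-03]]), 'force': array([-0.48034363, -0.12412245,  0.58400711]), 'moment': array([ 0.00057713,  0.01563866, -0.01213744]), 'opening': 92.09268321432312}
{'frame': 0, 'vertical_fov': 56.95710683995755, 'cx': 256.9668617947488, 'cy': 189.54160475108884, 'k1': -0.06967669323253436, 'cam_to_world': array([[ 5.98324021e-01, -5.87165392e-01,  5.45201953e-01,
         5.10165443e+01],
       [-8.01156999e-01, -4.27802423e-01,  4.18488412e-01,
        -1.62985579e+02],
       [-1.24831957e-02, -6.87184029e-01, -7.26376128e-01,
         7.78365327e+02],
       [ 0.00000000e+00,  0.00000000e+00,  0.00000000e+00,
         1.00000000e+00]])}
{'frame': 0, 'vertical_fov': 46.04230843046128, 'cx': 260.3723225243637, 'cy': 191.07521339468806, 'k1': -0.17945191112950445, 'cam_to_world': array([[-1.30798533e-01, -9.67329804e-01,  2.17174572e-01,
         2.26416953e+02],
       [-9.91398931e-01,  1.28606199e-01, -2.42612068e-02,
         2.19689369e+02],
       [-4.46140777e-03, -2.18479969e-01, -9.75831235e-01,
         1.52286359e+03],
       [ 0.00000000e+00,  0.00000000e+00,  0.00000000e+00,
         1.00000000e+00]])}
```

View pics/scene0.png

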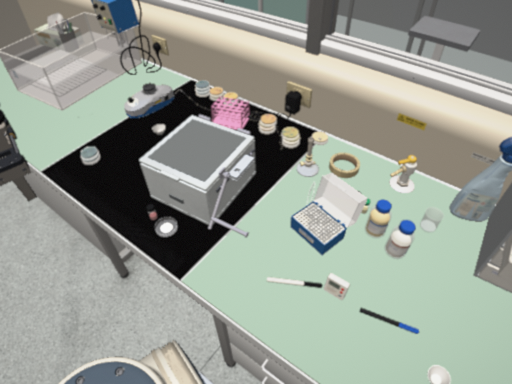

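View pics/top0.png

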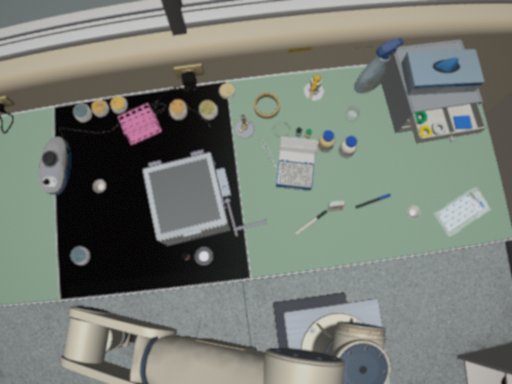

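The scene view shows the chest on the black mat with its lid shut. The rod slopes from about (228,175) to (213,228), and its bar ends near (245,233). In the top view the bar runs from (236,228) to (266,222). I'll zoom in on both.

```bash
cat > h.py <<'E'
import numpy as np, cv2
from bench import status, eyes
def cam(d,T=None):
    f=d["frame"].shape[0]/2/np.tan(np.radians(d["vertical_fov"]/2))
    K=np.array([[f,0,d["cx"]],[0,f,d["cy"]],[0,0,1]]); D=np.array([d["k1"],0,0,0.])
    return K,D,(d["cam_to_world"] if T is None else T)
def ray(c,uv):
    K,D,T=c; p=cv2.undistortPointsIter(np.array([[uv]],float),K,D,None,None,(3,50,1e-9))[0,0]
    return T[:3,3],T[:3,:3]@np.array([p[0],p[1],1])
def plane(c,uv,z):
    o,v=ray(c,uv); return o+v*(z-o[2])/v[2]
def tri(c1,u1,c2,u2):
    o1,a=ray(c1,u1);o2,b=ray(c2,u2)
    s=np.linalg.lstsq(np.c_[a,-b],o2-o1,rcond=None)[0]
    p,q=o1+s[0]*a,o2+s[1]*b
    return (p+q)/2,np.linalg.norm(p-q)
def proj(c,P):
    K,D,T=c; W=np.linalg.inv(T)
    return cv2.projectPoints(np.atleast_2d(P).astype(float),cv2.Rodrigues(W[:3,:3])[0],W[:3,3],K,D)[0][:,0]
def wrist(name):
    s=status.read_state(); d=eyes.get_image("wrist"); cv2.imwrite(f"pics/{name}.png",d["frame"])
    T=np.eye(4);T[:3,:3]=s["tcp_rot"];T[:3,3]=s["eef_pos"]
    return cam(d,T@d["tool_from_camera"]),d["frame"]
E
python3 - <<'E'
import cv2
a=cv2.imread("pics/scene0.png")[110:250,135:265]; b=cv2.imread("pics/top0.png")[140:280,140:270]
cv2.imwrite("pics/z.png",cv2.resize(cv2.hconcat([a,b]),None,fx=3,fy=4*.75,interpolation=cv2.INTER_CUBIC))
E
```

```text
(no output)
```

View pics/z.png

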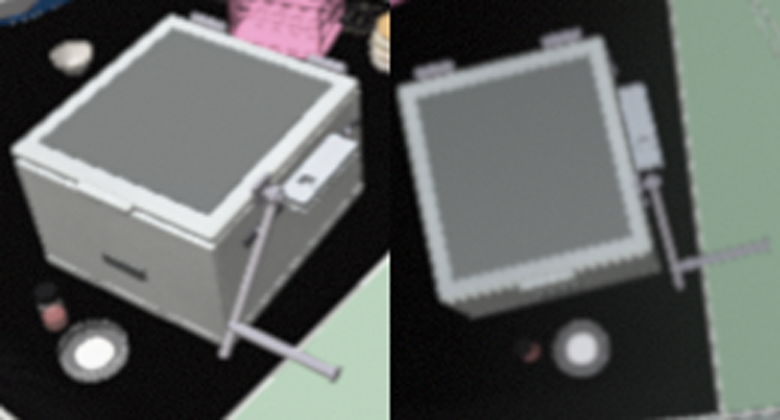

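The lid corners, rod, bar, plate and even the hole (scene crop (307,180)) are visible. Next I compute the chest pose.

```bash
cat > m.py <<'E'
from h import *
cs=cam(eyes.get_image("scene")); ct=cam(eyes.get_image("top"))
S=lambda x,y:(135+x/3-.33,110+y/3-.33); T=lambda x,y:(140+(x-390)/3-.33,140+y/3-.33)
P=[]
for n,s,t in [("rearL",(173,15),(400,88)),("rearR",(357,80),(603,38)),("frontR",(212,243),(655,248)),("frontL",(13,150),(445,300)),
  ("pivot",(272,188),(651,181)),("barroot",(234,327),(678,266)),("barend",(336,374),(768,243)),("foot",(224,354),(681,286)),
  ("plateRearOut",(357,140),(642,84))]:
    p,e=tri(cs,S(*s),ct,T(*t)); P.append(p); print(n,p.round(1),round(e,1))
P=np.array(P); L=P[:4].copy()
print("sides",[np.linalg.norm(L[i]-L[(i+1)%4]).round(1) for i in range(4)])
x=(L[0]+L[1]-L[2]-L[3])[:2]; y=(L[0]+L[3]-L[1]-L[2])[:2]
print("yaws",np.arctan2(x[1],x[0]),np.arctan2(-y[0],y[1]))
b=P[5]-P[6]; print("bar yaw",np.arctan2(-b[0],b[1]),np.linalg.norm(b))
print("hole z130",plane(cs,S(307,180),130))
yaw=(np.arctan2(x[1],x[0])+np.arctan2(-y[0],y[1]))/2
R=np.array([[np.cos(yaw),-np.sin(yaw)],[np.sin(yaw),np.cos(yaw)]])
# pivot at chest (-50,-128); lid centre approx chest (-1?,0)
c1=P[4,:2]-R@[-50,-128]; print("chest from pivot",c1,"lid centre",L[:,:2].mean(0))
np.set_printoptions(suppress=True)
for n,p in zip("rL rR fR fL piv root end foot plRO".split(),P): print(n,(R.T@(p[:2]-c1)).round(1),p[2].round(1))
print("hole chest",R.T@(plane(cs,S(307,180),130)[:2]-c1),"yaw",yaw)
E
python3 m.py
```

```text
rearL [652.7 545.2 155.9] 3.8
rearR [675.7 325.2 158.6] 0.6
frontR [446.2 297.8 150.5] 2.9
frontL [420.8 516.7 155.4] 0.2
pivot [515.  292.5 161.6] 0.3
barroot [438.1 279.8  62.3] 1.4
barend [451.2 179.1  60.7] 0.0
foot [419.6 279.3  43.3] 1.2
plateRearOut [627.4 290.4 135.8] 2.6
sides [np.float64(221.2), np.float64(231.3), np.float64(220.5), np.float64(233.7)]
yaws 0.12030879294858982 0.10966678940036016
bar yaw 0.12910451170789491 101.55570291204397
hole z130 [564.76528428 297.26392972 130.        ]
chest from pivot [549.97949349 425.35311927] lid centre [548.85854131 421.2184355 ]
rL [115.8 107.2] 155.9
rR [ 113.4 -113.9] 158.6
fR [-117.7 -114.8] 150.5
fL [-117.8  105.6] 155.4
piv [ -50. -128.] 161.6
root [-127.8 -131.7] 62.3
end [-126.4 -233.3] 60.7
foot [-146.3 -130.1] 43.3
plRO [  61.4 -143. ] 135.8
hole chest [  -0.00810866 -128.93975346] yaw 0.114987791174475
```

Sizes, heights and rod length all agree: chest origin is about (549.5, 424) at yaw 0.117, and the hole is near chest x≈0. The bar grip point is about (447, 210, 61). I move above it with the jaws along chest x.

```bash
python3 -m crank '[{"delta_pos":[0.028,-0.039,0],"rotation":[0,0,-0.147]},{"delta_pos":[0.028,-0.039,0],"rotation":[0,0,-0.147]},{"delta_pos":[0.028,-0.039,0],"rotation":[0,0,-0.147]},{"delta_pos":[0.028,-0.039,0],"rotation":[0,0,-0.147]},{"delta_pos":[0.028,-0.039,0],"rotation":[0,0,-0.147]},{"delta_pos":[0.028,-0.039,0],"rotation":[0,0,-0.147]},{"delta_pos":[0.028,-0.039,0],"rotation":[0,0,-0.147]},{"delta_pos":[0.028,-0.039,0],"rotation":[0,0,-0.147]}]' 1 30
python3 -m crank '[{"delta_pos":[0.027,-0.039,0],"rotation":[0,0,0]},{"delta_pos":[0.027,-0.039,0],"rotation":[0,0,0]},{"delta_pos":[0,0,0],"rotation":[0,0,0]},{"delta_pos":[0,0,0],"rotation":[0,0,0]}]'
python3 -c "
from h import *
wrist('w1')"
```

```text
time_s: 1.0
eef_pos: [394.4, 287.8, 214.7]
tcp_rot: [[0.0, -0.114, 0.993], [0.0, 0.993, 0.114], [-1.0, 0.0, 0.0]]
force: [0.0, -0.5, -0.9]
opening: 91.8
time_s: 1.4
eef_pos: [447.9, 210.6, 214.5]
tcp_rot: [[-0.0, -0.117, 0.993], [0.0, 0.993, 0.117], [-1.0, 0.0, -0.0]]
force: [-1.2, -0.6, 0.5]
opening: 91.8
```

View pics/w1.png

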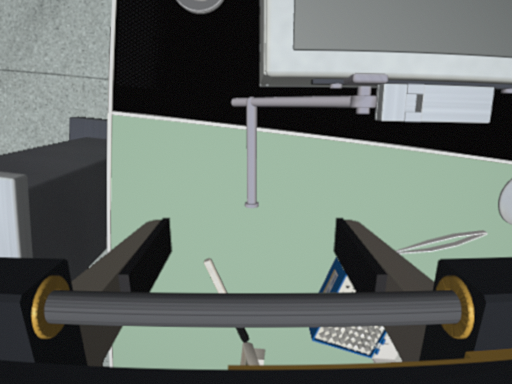

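The wrist view shows the bar from (250,103) to (251,205), the rod up to its pivot at (365,102), and the catch plate at columns 378–493. The dark hole is near (418,103). I measure all of these.

```bash
cat > m2.py <<'E'
from h import *
np.set_printoptions(suppress=True,precision=1)
c,f=wrist("w1b")
for z in(60,):
  print("root",plane(c,(250.5,103),z),"end",plane(c,(251.5,205),z))
for n,u in [("hole",(418,103)),("holeF",(415,103)),("holeR",(422,103)),("plR",(493,103)),("plOutR",(492,122)),("plInR",(492,86))]: print(n,plane(c,u,130))
print("lid fR corner z156",plane(c,(262,85),150))
b=plane(c,(250.5,103),60)-plane(c,(251.5,205),60); print("baryaw",np.arctan2(-b[0],b[1]),np.linalg.norm(b))
g=cv2.cvtColor(f,cv2.COLOR_BGR2GRAY); print(g[100:108:2,374:436:1]); print(g[103,484:500])
E
python3 m2.py
```

```text
root [436.8 282.4  60. ] end [450. 180.  60.]
hole [566.  298.8 130. ]
holeF [563.6 298.5 130. ]
holeR [569.2 299.3 130. ]
plR [628.1 308.  130. ]
plOutR [631.3 293.4 130. ]
plInR [623.7 320.6 130. ]
lid fR corner z156 [443.9 295.  150. ]
baryaw 0.1281715895399076 103.23048932693143
[[160 153 141 134 132  99  87  88 102 154 197 209 208 203 202 202 201 203
  204 204 206 208 209 207 204 202 201 202 203 203 205 206 197 202 204 204
  204 204 205 205 206 203 173 117  90  90  92  91 106 163 201 208 207 205
  204 205 204 204 205 203 204 204]
 [155 146 131 126 135 100  86  86 105 165 204 211 205 203 202 201 202 203
  204 205 206 208 209 206 203 201 201 201 202 203 206 206 198 201 203 203
  203 201 203 203 204 199 166 112  90  90  92  88 115 185 207 208 206 206
  205 206 205 205 206 206 206 205]
 [152 141 122 118 128 100  87  86 108 171 210 211 205 203 201 201 203 203
  204 205 206 208 208 206 204 202 201 201 203 202 205 205 200 202 204 205
  205 204 205 205 206 192 147 100  91  94  91  88 121 190 207 203 203 201
  203 201 202 202 201 202 202 201]
 [150 139 118 109 114  95  87  88 113 174 211 210 204 202 200 201 202 203
  204 204 207 208 208 206 203 202 202 203 202 204 205 202 202 204 205 206
  205 205 206 205 206 189 138  95  90  94  93  93 131 188 205 204 203 204
  203 203 203 202 201 202 202 202]]
[201 201 200 200 200 199 202 200 167  80   6   8   7   9   7   6]
```

The plate front at column 383 and rear at 492.5 put the hole at columns 406–422 (centre 414, world ≈(562.8, 298.4), chest x ≈ -2). The bar grip point is (446, 213, 60). I descend and grip.

```bash
python3 -m crank '[{"delta_pos":[-0.001,0.001,-0.045],"rotation":[0,0,0]},{"delta_pos":[-0.001,0.001,-0.045],"rotation":[0,0,0]},{"delta_pos":[0,0,-0.045],"rotation":[0,0,0]},{"delta_pos":[0,0,-0.038],"rotation":[0,0,0]},{"delta_pos":[0,0,0],"rotation":[0,0,0]}]' 1 30
python3 -m crank '[{"delta_pos":[0,0,0],"rotation":[0,0,0]},{"delta_pos":[0,0,0],"rotation":[0,0,0]},{"delta_pos":[0,0,0],"rotation":[0,0,0]},{"delta_pos":[0,0,0],"rotation":[0,0,0]},{"delta_pos":[0,0,0],"rotation":[0,0,0]},{"delta_pos":[0,0,0],"rotation":[0,0,0]},{"delta_pos":[0,0,0],"rotation":[0,0,0]},{"delta_pos":[0,0,0],"rotation":[0,0,0]}]' -1 30
python3 -c "
from h import *
wrist('w2')"
```

```text
time_s: 2.0
eef_pos: [441.5, 213.3, 37.7]
tcp_rot: [[-0.008, -0.122, 0.992], [-0.004, 0.993, 0.122], [-1.0, -0.003, -0.008]]
force: [-1.1, -0.9, 0.2]
opening: 91.9
time_s: 2.8
eef_pos: [445.6, 213.5, 41.6]
tcp_rot: [[-0.0, -0.12, 0.993], [-0.0, 0.993, 0.12], [-1.0, -0.0, -0.0]]
force: [0.4, 0.1, -0.1]
opening: 30.0
```

View pics/w2.png

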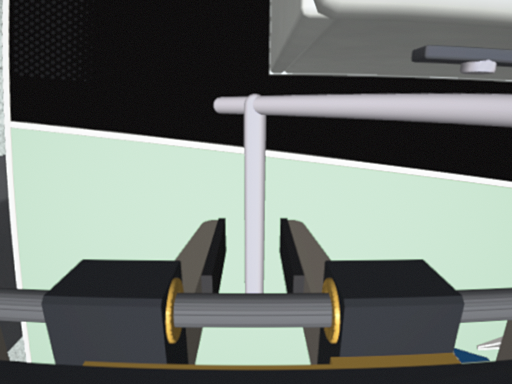

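Bar is centred between the fingers (column 255). I finish closing and compute the two-link waypoints.

```bash
python3 -m crank '[{"delta_pos":[0,0,0],"rotation":[0,0,0]},{"delta_pos":[0,0,0],"rotation":[0,0,0]},{"delta_pos":[0,0,0],"rotation":[0,0,0]},{"delta_pos":[0,0,0],"rotation":[0,0,0]},{"delta_pos":[0,0,0],"rotation":[0,0,0]},{"delta_pos":[0,0,0],"rotation":[0,0,0]}]' -1 30
cat > k.py <<'E'
import numpy as np
np.set_printoptions(suppress=True,precision=1)
H=np.array([115,150.])
def piv(t): return H+165*np.array([-np.cos(t),np.sin(t)])
def tf(t,phi): p=piv(t);u=np.array([-np.sin(phi),-np.cos(phi)]); return p+120*u,p+150*u
def inv(pt,L):  # branch with pivot above/front
    d=np.linalg.norm(pt-H); v=(pt-H)/d; a=(d*d+165**2-L*L)/2/d; h=np.sqrt(165**2-a*a)
    c=[H+a*v+s*h*np.array([v[1],-v[0]]) for s in(1,-1)]; p=max(c,key=lambda q:q[1])
    return p,np.arctan2(p[1]-150,115-p[0])
def from_foot(f): f=np.array(f,float);p,t=inv(f,150); return p+.8*(f-p),t
def from_grip(g): g=np.array(g,float);p,t=inv(g,120); return p+1.25*(g-p),t
E
python3 - <<'E'
from k import *
ph0=np.radians(41.2); g0,f0=tf(0,ph0); print("g0",g0,f0)
for t,ph in [(.2,41),(.4,41),(.6,40),(.8,38),(.95,34),(.95,20),(.93,8)]:
    g,f=tf(t,np.radians(ph)); print(t,ph,"g",g,"foot",f)
for f in [(6,145),(6,136),(-2,145),(-2,136),(-2,132),(-2,118),(6,130)]:
    g,t=from_foot(f); print(f,"g",g,"th %.3f"%t)
E
```

```text
time_s: 3.45
eef_pos: [445.8, 213.6, 41.6]
tcp_rot: [[0.0, -0.12, 0.993], [0.0, 0.993, 0.12], [-1.0, 0.0, 0.0]]
force: [1.6, -0.9, -0.4]
opening: 8.7
g0 [-129.    59.7] [-148.8   37.1]
0.2 41 g [-125.4   92.2] foot [-145.1   69.6]
0.4 41 g [-115.7  123.7] foot [-135.4  101. ]
0.6 40 g [-98.3 151.2] foot [-117.6  128.3]
0.8 38 g [-73.8 173.8] foot [-92.3 150.2]
0.95 34 g [-48.1 184.7] foot [-64.9 159.9]
0.95 20 g [-22.  171.5] foot [-32.3 143.3]
0.93 8 g [ -0.3 163.4] foot [ -4.5 133.7]
(6, 145) g [ 11.2 174.5] th 1.045
(6, 136) g [  8.9 165.9] th 0.961
(-2, 145) g [  4.4 174.3] th 1.031
(-2, 136) g [  2.3 165.7] th 0.953
(-2, 132) g [  1.4 161.8] th 0.918
(-2, 118) g [ -1.7 148. ] th 0.797
(6, 130) g [  7.4 160. ] th 0.906
```

Gripped (8.7 mm). Now I raise in stages.

```bash
python3 -m crank '[{"delta_pos":[0.0009,0.0001,0.008],"rotation":[0,0,0]},{"delta_pos":[0.0009,0.0001,0.008],"rotation":[0,0,0]},{"delta_pos":[0.0009,0.0001,0.008],"rotation":[0,0,0]},{"delta_pos":[0.0009,0.0001,0.008],"rotation":[0,0,0]},{"delta_pos":[0.0024,0.0003,0.008],"rotation":[0,0,0]},{"delta_pos":[0.0024,0.0003,0.008],"rotation":[0,0,0]},{"delta_pos":[0.0024,0.0003,0.008],"rotation":[0,0,0]},{"delta_pos":[0.0024,0.0003,0.008],"rotation":[0,0,0]}]'
python3 - <<'E'
from h import *
d=eyes.get_image("scene"); a=d["frame"][60:260,120:320]; cv2.imwrite("pics/s2.png",cv2.resize(a,None,fx=2.5,fy=2.5))
E
```

```text
time_s: 4.25
eef_pos: [458.5, 214.9, 106.1]
tcp_rot: [[-0.001, -0.12, 0.993], [-0.0, 0.993, 0.12], [-1.0, -0.0, -0.001]]
force: [-3.6, 0.1, -3.5]
opening: 8.9
```

View pics/s2.png

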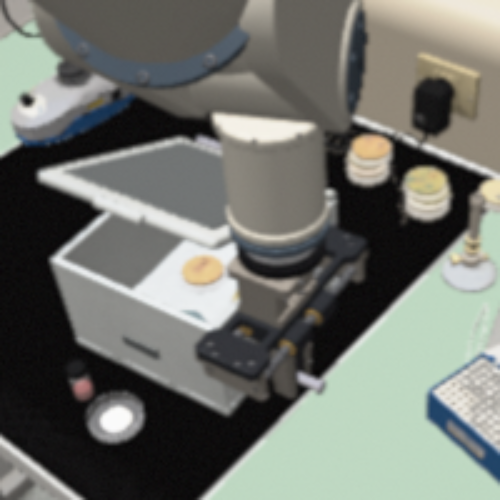

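The picture shows the lid lifting with the bar, whose end is visible at (312,382). The vial and dish haven't moved. I carry on.

```bash
python3 -m crank '[{"delta_pos":[0.0043,0.0005,0.007],"rotation":[0,0,0]},{"delta_pos":[0.0043,0.0005,0.007],"rotation":[0,0,0]},{"delta_pos":[0.0043,0.0005,0.007],"rotation":[0,0,0]},{"delta_pos":[0.0043,0.0005,0.007],"rotation":[0,0,0]},{"delta_pos":[0.0061,0.0007,0.0057],"rotation":[0,0,0]},{"delta_pos":[0.0061,0.0007,0.0057],"rotation":[0,0,0]},{"delta_pos":[0.0061,0.0007,0.0057],"rotation":[0,0,0]},{"delta_pos":[0.0061,0.0007,0.0057],"rotation":[0,0,0]}]'
python3 -m crank '[{"delta_pos":[0.0064,0.0008,0.0027],"rotation":[0,0,0]},{"delta_pos":[0.0064,0.0008,0.0027],"rotation":[0,0,0]},{"delta_pos":[0.0064,0.0008,0.0027],"rotation":[0,0,0]},{"delta_pos":[0.0064,0.0008,0.0027],"rotation":[0,0,0]},{"delta_pos":[0,0,0],"rotation":[0,0,0]}]'
python3 - <<'E'
from h import *; from k import *
s=status.read_state(); p=s["eef_pos"]+[0,0,19]; d=p-np.array([445.8,213.6,60.6]); print(p, "g", g:=np.array([-129+d[0]*.993+d[1]*.12,59.7+d[2]]), from_grip(g))
E
```

```text
time_s: 5.1
eef_pos: [501.1, 220.0, 156.9]
tcp_rot: [[0.0, -0.12, 0.993], [0.0, 0.993, 0.12], [-1.0, 0.0, 0.0]]
force: [-3.2, -1.2, -1.3]
opening: 9.0
time_s: 5.6
eef_pos: [527.5, 223.3, 167.7]
tcp_rot: [[0.002, -0.12, 0.993], [0.0, 0.993, 0.12], [-1.0, -0.0, 0.002]]
force: [-1.3, -1.6, -1.0]
opening: 8.9
[527.5 223.3 186.7] g [-46.7 185.8] (array([-63.5, 160.9]), np.float64(0.9605139758548097))
```

```bash
python3 -m crank '[{"delta_pos":[0.0064,0.0008,-0.001],"rotation":[0,0,0]},{"delta_pos":[0.0064,0.0008,-0.001],"rotation":[0,0,0]},{"delta_pos":[0.0064,0.0008,-0.001],"rotation":[0,0,0]},{"delta_pos":[0.0064,0.0008,-0.001],"rotation":[0,0,0]},{"delta_pos":[0.0064,0.0008,-0.0015],"rotation":[0,0,0]},{"delta_pos":[0.0064,0.0008,-0.002],"rotation":[0,0,0]},{"delta_pos":[0.0064,0.0008,-0.002],"rotation":[0,0,0]},{"delta_pos":[0.0060,0.0008,-0.002],"rotation":[0,0,0]}]'
python3 -m crank '[{"delta_pos":[0,0,0],"rotation":[0,0,0]},{"delta_pos":[0,0,0],"rotation":[0,0,0]}]'
python3 - <<'E'
from h import *; from k import *
s=status.read_state(); p=s["eef_pos"]+[0,0,19]; d=p-np.array([445.8,213.6,60.6]); print(p, "g", g:=np.array([-129+d[0]*.993+d[1]*.12,59.7+d[2]]), from_grip(g))
wrist("w3")
d=eyes.get_image("scene"); b=cv2.resize(d["frame"][60:252,150:270],(240,384)); a=cv2.imread("pics/w3.png"); cv2.imwrite("pics/c3.png",cv2.hconcat([a,b]))
E
```

```text
time_s: 6.4
eef_pos: [577.4, 229.3, 155.4]
tcp_rot: [[0.0, -0.12, 0.993], [-0.0, 0.993, 0.12], [-1.0, -0.0, -0.0]]
force: [-1.7, -5.3, -1.0]
opening: 9.1
time_s: 6.6
eef_pos: [577.1, 229.3, 155.4]
tcp_rot: [[0.0, -0.12, 0.993], [-0.0, 0.993, 0.12], [-1.0, -0.0, 0.0]]
force: [-0.5, -5.9, -2.5]
opening: 8.9
[577.1 229.3 174.4] g [  3.3 173.5] (array([ -3.1, 144.2]), np.float64(1.0217943952317812))
```

View pics/c3.png

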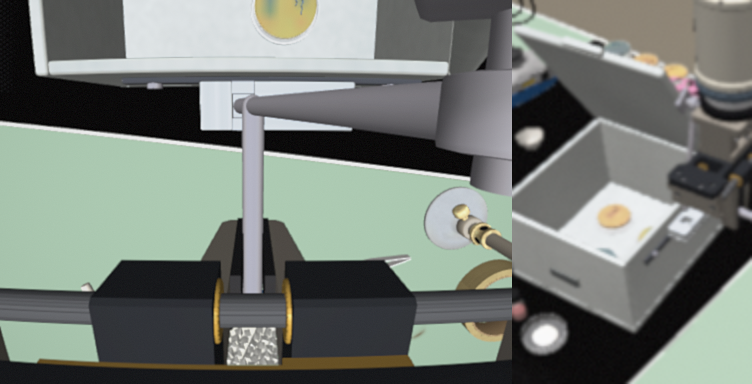

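The wrist view shows the foot (left end at column 233, row 105) almost over the hole (columns 232–253, row 105). From the plate edges at 201 and 353, the hole centre is column 243, so the foot is within about 1 mm in x. The scene view shows the lid well open. I lower to just above the plate.

```bash
python3 -m crank '[{"delta_pos":[-0.0002,-0.0003,-0.002],"rotation":[0,0,0]},{"delta_pos":[-0.0002,-0.0003,-0.002],"rotation":[0,0,0]},{"delta_pos":[-0.0002,-0.0003,-0.002],"rotation":[0,0,0]},{"delta_pos":[-0.0002,-0.0003,-0.002],"rotation":[0,0,0]},{"delta_pos":[-0.0002,0,-0.0015],"rotation":[0,0,0]},{"delta_pos":[0,0,0],"rotation":[0,0,0]}]'
python3 -m crank '[{"delta_pos":[-0.0002,0,-0.001],"rotation":[0,0,0]},{"delta_pos":[0,0,0],"rotation":[0,0,0]}]'
python3 -m crank '[{"delta_pos":[-0.0002,0,-0.001],"rotation":[0,0,0]},{"delta_pos":[0,0,0],"rotation":[0,0,0]}]'
```

```text
time_s: 7.3
eef_pos: [575.6, 228.8, 145.9]
tcp_rot: [[-0.0, -0.12, 0.993], [0.001, 0.993, 0.12], [-1.0, 0.001, -0.0]]
force: [-3.0, 0.7, -2.2]
opening: 8.8
time_s: 7.5
eef_pos: [575.6, 228.8, 145.2]
tcp_rot: [[0.0, -0.12, 0.993], [0.001, 0.993, 0.12], [-1.0, 0.001, 0.0]]
force: [-2.9, 2.9, -2.0]
opening: 9.0
time_s: 7.7
eef_pos: [575.5, 228.7, 144.2]
tcp_rot: [[0.0, -0.12, 0.993], [0.001, 0.993, 0.12], [-1.0, 0.001, 0.0]]
force: [-2.9, 3.2, -2.6]
opening: 9.0
```

```bash
for i in 1; do python3 -m crank '[{"delta_pos":[-0.0002,0,-0.001],"rotation":[0,0,0]},{"delta_pos":[0,0,0],"rotation":[0,0,0]}]' | grep -E "pos|force"; done
python3 -m crank '[{"delta_pos":[-0.0002,0,-0.001],"rotation":[0,0,0]},{"delta_pos":[0,0,0],"rotation":[0,0,0]}]'| grep -E "pos|force"
python3 -m crank '[{"delta_pos":[-0.0002,0,-0.001],"rotation":[0,0,0]},{"delta_pos":[0,0,0],"rotation":[0,0,0]}]'| grep -E "pos|force"
```

```text
eef_pos: [575.3, 228.7, 143.2]
force: [-2.0, 5.0, -2.5]
eef_pos: [575.0, 228.6, 142.1]
force: [-1.0, 4.3, -2.4]
eef_pos: [574.8, 228.6, 141.1]
force: [-2.1, 4.4, -3.5]
```

```bash
python3 -m crank '[{"delta_pos":[-0.0002,0.0002,-0.001],"rotation":[0,0,0]},{"delta_pos":[0,0,0],"rotation":[0,0,0]}]'| grep -E "pos|force"
python3 -m crank '[{"delta_pos":[-0.0002,0.0002,-0.001],"rotation":[0,0,0]},{"delta_pos":[0,0,0],"rotation":[0,0,0]}]'| grep -E "pos|force"
python3 - <<'E'
from h import *
c,f=wrist("w4"); cv2.imwrite("pics/w4z.png",cv2.resize(f[60:160,180:370],None,fx=4,fy=4,interpolation=cv2.INTER_CUBIC))
E
```

```text
eef_pos: [574.5, 228.5, 140.0]
force: [-1.0, 3.2, -3.3]
eef_pos: [574.3, 228.5, 139.0]
force: [-1.7, 2.7, -3.0]
```

View pics/w4z.png

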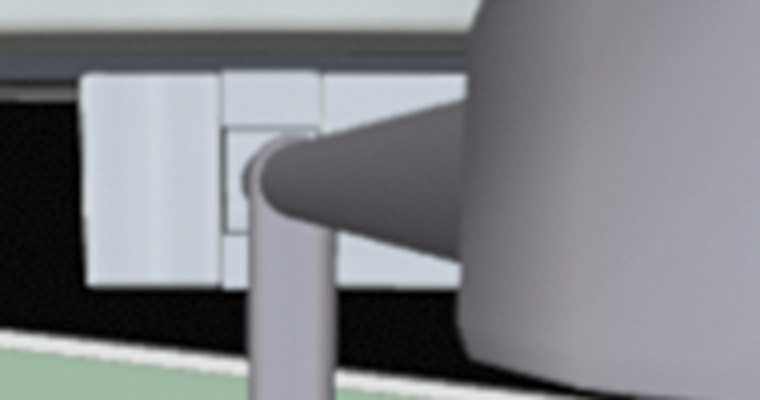

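The foot (left edge at crop 243) is centred in the hole (crop 225–320, rows 127–233) in both directions and there is no contact. I keep lowering gently.

```bash
for_none=; python3 -m crank '[{"delta_pos":[-0.0002,0,-0.001],"rotation":[0,0,0]},{"delta_pos":[-0.0002,0,-0.001],"rotation":[0,0,0]},{"delta_pos":[0,0,0],"rotation":[0,0,0]}]'| grep -E "pos|force"
python3 -m crank '[{"delta_pos":[-0.0002,0,-0.001],"rotation":[0,0,0]},{"delta_pos":[-0.0002,0,-0.001],"rotation":[0,0,0]},{"delta_pos":[0,0,0],"rotation":[0,0,0]}]'| grep -E "pos|force"
python3 -m crank '[{"delta_pos":[-0.0002,0,-0.001],"rotation":[0,0,0]},{"delta_pos":[0,0,0],"rotation":[0,0,0]}]'| grep -E "pos|force"
python3 -m crank '[{"delta_pos":[-0.0002,0,-0.001],"rotation":[0,0,0]},{"delta_pos":[0,0,0],"rotation":[0,0,0]}]'| grep -E "pos|force"
```

```text
eef_pos: [573.9, 228.5, 137.0]
force: [-1.9, 1.0, -2.2]
eef_pos: [573.5, 228.5, 134.9]
force: [-1.6, -0.2, -3.4]
eef_pos: [573.3, 228.6, 134.0]
force: [-2.3, -0.1, -2.0]
eef_pos: [573.1, 228.5, 133.0]
force: [-1.3, -0.0, -2.8]
```

```bash
python3 -m crank '[{"delta_pos":[-0.0002,0,-0.001],"rotation":[0,0,0]},{"delta_pos":[0,0,0],"rotation":[0,0,0]}]'| grep -E "pos|force"
python3 -m crank '[{"delta_pos":[-0.0002,0,-0.001],"rotation":[0,0,0]},{"delta_pos":[0,0,0],"rotation":[0,0,0]}]'| grep -E "pos|force"
python3 -m crank '[{"delta_pos":[-0.0001,0,-0.0005],"rotation":[0,0,0]},{"delta_pos":[0,0,0],"rotation":[0,0,0]}]'| grep -E "pos|force"
python3 -m crank '[{"delta_pos":[-0.0001,0,-0.0005],"rotation":[0,0,0]},{"delta_pos":[0,0,0],"rotation":[0,0,0]}]'| grep -E "pos|force"
```

```text
eef_pos: [572.9, 228.6, 132.0]
force: [-1.9, -1.7, -3.5]
eef_pos: [572.7, 228.6, 131.0]
force: [-1.5, -1.4, -2.8]
eef_pos: [572.7, 228.6, 130.6]
force: [-0.7, -3.3, -3.4]
eef_pos: [572.6, 228.6, 130.1]
force: [-1.2, -3.3, -3.7]
```

```bash
python3 -m crank '[{"delta_pos":[-0.0001,-0.0002,-0.0005],"rotation":[0,0,0]},{"delta_pos":[0,0,0],"rotation":[0,0,0]}]'| grep -E "pos|force"
python3 -m crank '[{"delta_pos":[-0.0001,-0.0002,-0.0005],"rotation":[0,0,0]},{"delta_pos":[0,0,0],"rotation":[0,0,0]}]'| grep -E "pos|force"
python3 -m crank '[{"delta_pos":[-0.0001,0,-0.0005],"rotation":[0,0,0]},{"delta_pos":[0,0,0],"rotation":[0,0,0]}]'| grep -E "pos|force"
python3 -c "
from h import *
c,f=wrist('w5'); cv2.imwrite('pics/w5z.png',cv2.resize(f[60:160,180:370],None,fx=4,fy=4,interpolation=cv2.INTER_CUBIC))"
```

```text
eef_pos: [572.5, 228.6, 129.6]
force: [-0.9, -3.1, -3.2]
eef_pos: [572.4, 228.5, 129.2]
force: [-1.5, 0.1, -3.4]
eef_pos: [572.3, 228.5, 128.7]
force: [-1.9, -1.4, -3.0]
```

View pics/w5z.png

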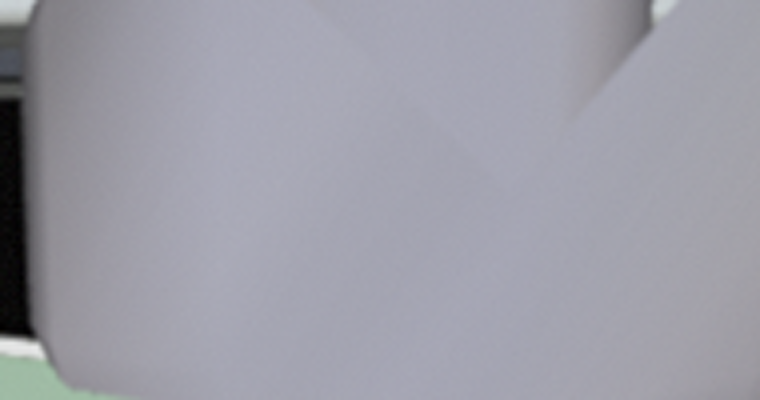

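That view is now blocked by the pivot boss, as expected at this lid angle. The foot is nominally at 117 mm, already far below the plate top. I keep going until it bears on the floor.

```bash
python3 -m crank '[{"delta_pos":[-0.0001,0,-0.0005],"rotation":[0,0,0]},{"delta_pos":[0,0,0],"rotation":[0,0,0]}]'| grep -E "pos|force"
python3 -m crank '[{"delta_pos":[-0.0001,0,-0.0005],"rotation":[0,0,0]},{"delta_pos":[0,0,0],"rotation":[0,0,0]}]'| grep -E "pos|force"
python3 -m crank '[{"delta_pos":[-0.0001,0,-0.0005],"rotation":[0,0,0]},{"delta_pos":[0,0,0],"rotation":[0,0,0]}]'| grep -E "pos|force"
python3 -m crank '[{"delta_pos":[-0.0001,0,-0.0005],"rotation":[0,0,0]},{"delta_pos":[0,0,0],"rotation":[0,0,0]}]'| grep -E "pos|force"
```

```text
eef_pos: [572.2, 228.5, 128.1]
force: [-1.0, -1.1, -3.4]
eef_pos: [572.1, 228.4, 127.6]
force: [-1.9, -0.2, -4.4]
eef_pos: [572.0, 228.4, 127.3]
force: [-1.5, -0.1, -2.2]
eef_pos: [572.0, 228.5, 127.0]
force: [-2.3, 0.1, 1.9]
```

Fz went from -3.4 to +1.9 N, so the foot now bears on the hole's floor with the lid's weight off the gripper. I release.

```bash
python3 -m crank '[{"delta_pos":[0,0,0],"rotation":[0,0,0]},{"delta_pos":[0,0,0],"rotation":[0,0,0]},{"delta_pos":[0,0,0],"rotation":[0,0,0]},{"delta_pos":[0,0,0],"rotation":[0,0,0]},{"delta_pos":[0,0,0],"rotation":[0,0,0]},{"delta_pos":[0,0,0],"rotation":[0,0,0]}]' 0
python3 - <<'E'
from h import *
d=eyes.get_image("scene"); a=cv2.resize(d["frame"][60:252,150:310],(480,576)); cv2.imwrite("pics/s6.png",a)
E
```

```text
time_s: 12.6
eef_pos: [571.9, 228.4, 126.7]
tcp_rot: [[0.0, -0.12, 0.993], [0.0, 0.993, 0.12], [-1.0, 0.0, 0.0]]
force: [-0.2, -0.2, -0.8]
opening: 45.7
```

View pics/s6.png

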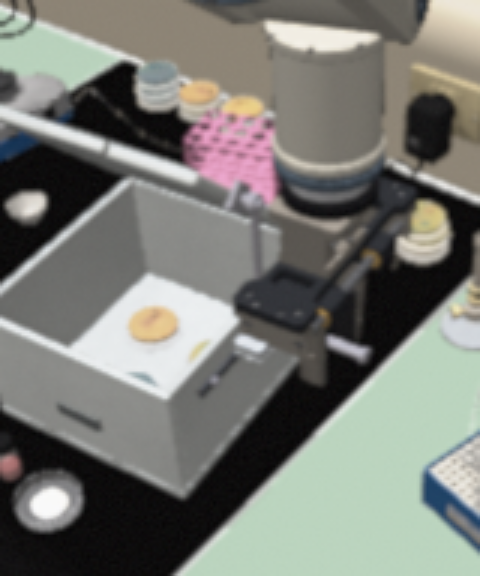

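The lid stays open on the near-vertical rod (pivot at (240,195)) with the fingers open at 45.7 mm. I withdraw upward.

```bash
python3 -m crank '[{"delta_pos":[0.001,-0.005,0.005],"rotation":[0,0,0]},{"delta_pos":[0,-0.002,0.015],"rotation":[0,0,0]},{"delta_pos":[0,-0.002,0.02],"rotation":[0,0,0]},{"delta_pos":[0,-0.005,0.03],"rotation":[0,0,0]},{"delta_pos":[0,-0.01,0.03],"rotation":[0,0,0]},{"delta_pos":[0,-0.02,0.03],"rotation":[0,0,0]},{"delta_pos":[0,-0.03,0.02],"rotation":[0,0,0]},{"delta_pos":[0,-0.03,0.01],"rotation":[0,0,0]}]'
python3 -m crank '[{"delta_pos":[0,-0.03,0],"rotation":[0,0,0]},{"delta_pos":[0,-0.03,0],"rotation":[0,0,0]},{"delta_pos":[0,0,0],"rotation":[0,0,0]},{"delta_pos":[0,0,0],"rotation":[0,0,0]},{"delta_pos":[0,0,0],"rotation":[0,0,0]}]'
python3 - <<'E'
from h import *
d=eyes.get_image("scene"); a=cv2.resize(d["frame"][80:260,150:310],(480,540)); b=cv2.resize(eyes.get_image("top")["frame"][140:275,130:210],(320,540));cv2.imwrite("pics/s7.png",cv2.hconcat([a,b]))
E
```

```text
time_s: 13.45
eef_pos: [573.7, 123.6, 290.5]
tcp_rot: [[0.004, -0.12, 0.993], [0.001, 0.993, 0.12], [-1.0, 0.0, 0.004]]
force: [0.7, 0.0, 0.5]
opening: 46.2
time_s: 13.95
eef_pos: [573.0, 64.9, 287.3]
tcp_rot: [[0.001, -0.12, 0.993], [0.0, 0.993, 0.12], [-1.0, 0.0, 0.001]]
force: [0.6, 1.0, 0.5]
opening: 46.0
```

View pics/s7.png

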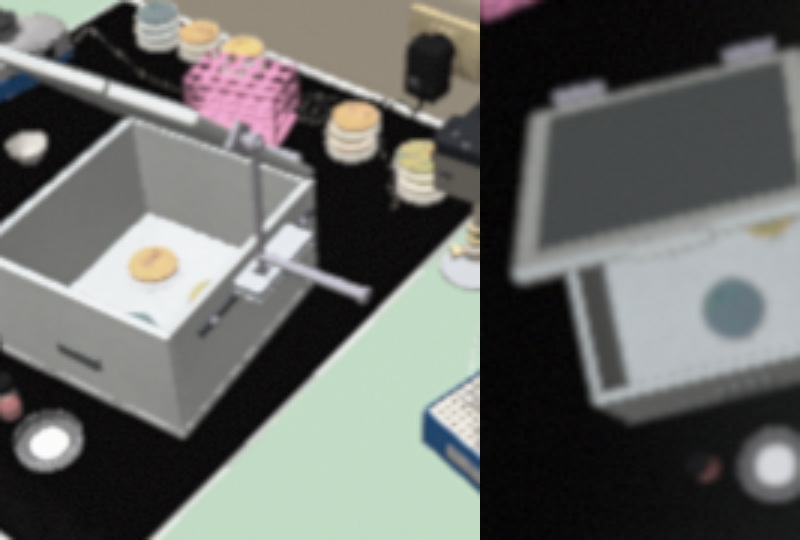

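The rod stands in the plate's hole (foot at crop (262,268)), the bar is free, the lid is open, and the gripper is well clear. Vial and dish are where they were, so I hand in.

```bash
python3 -c "
from bench import order
print(order.close_job())"
```

```text
the job is handed in; nothing more can be done
None
```

I gripped the rod's handle bar, raised the lid to about 1.0 rad and lined the foot up over the hole using the wrist camera. I then lowered it in 0.5–1 mm steps, let go, and handed the job in at about 14 s. No verdict is reported.

**Foot in the hole:** I found the hole by eye, so the foot never touched the flat plate and I did not have to slide to find it. It met resistance only at the hole floor, where the vertical force on the gripper went from about -3.4 N to +1.9 N. That suggests roughly 5 N on the foot, well under 20 N.

**Final state:** After I let go and moved away, the last pictures show the lid open on the near-vertical rod, with its foot at the hole. The gripper is well clear and reads about zero force. The vial and dish are where they started.

**Checks that disagreed or were not made:**
- My geometry put the foot at about 115 mm when it met the floor, against the true 118 mm. I put this down to error in my measured positions or sag in the grip.
- The last wrist close-up was blocked by the rod's pivot, so I did not see the foot at full depth.
- I did not look at the timer and marker again, but the arm's path went nowhere near them.

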